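# Weight down two glued repairs on a marquetry panel

## Task

Two freshly glued repairs in the red marquetry panel must be pressed while the glue sets. Lay the square wooden caul centred over the round blue rosette repair and stand the black iron weight on the middle of it; lay the long wooden caul centred along the pale band repair so that it covers the whole band, and stand the brass weight and the steel weight on it, one towards each end (either way round) and centred across its width. Set each thing down gently without dropping it, leave everything upright and released, and do not disturb the knife and the wax tin.

Things in the scene. Friction and masses are not known exactly. Their poses are not given: they have to be found in the camera images.
- round_repair: Target, fixed: round repair inlaid flush in the panel, a blue disc of 42 mm diameter with a brass flower on it. Origin at its centre, on the panel's top face, which lies 18 mm above the bench (z = 0.018). All loose things listed here start resting on that flat face.
- band_repair: Target, fixed: straight pale bone-coloured strip, 130 mm long and 16 mm wide, with a row of brass diamonds, inlaid flush in the panel. Origin at its centre on the panel's top face; its x axis runs along the strip.
- square_caul: Loose square block of pale beech with a thin cork face beneath, 60 x 60 mm and 22 mm thick (about 60 g), lying flat. Origin at the centre of its underside, x and y along its sides, z up.
- long_caul: Loose long block of pale beech with a thin cork face beneath, 170 mm long (its x axis), 48 mm wide (y) and 22 mm thick (about 130 g), lying flat. Origin at the centre of its underside, z up.
- iron_weight: Loose black cast-iron weight, upright: cylinder of 56 mm diameter and 34 mm height with a round knob of 20 mm diameter on top, 54 mm tall in all, about 0.65 kg. Origin at the centre of its underside, z up.
- brass_weight: Loose yellow brass weight, upright: cylinder of 40 mm diameter and 40 mm height with a round knob of 20 mm diameter on top, 60 mm tall in all, about 0.46 kg. Origin at the centre of its underside, z up.
- steel_weight: Loose bright steel weight of the same shape as the brass one: cylinder of 40 mm diameter and 40 mm height with a round knob of 20 mm diameter on top, 60 mm tall in all, about 0.43 kg. Origin at the centre of its underside, z up.
- wax_tin: Bystander, to be left alone: loose round tin with a green lid, 64 mm diameter, 28 mm tall. Origin at the centre of its underside.
- knife: Bystander, to be left alone: loose bench knife lying flat, 158 mm long along its x axis (from -80 mm at the butt of the black handle to +78 mm at the tip of the blade), handle 16 mm wide and 13 mm high. Origin at panel height between the ends.
Things that resemble listed ones, but are neither listed nor needed, are in the scene too. There is more than one size of the brass_weight; the job needs the smaller.

How it is judged:
By the outcome, as a careful person would: the job done as asked, in the order asked, and still so for the second after the job is handed in, with the robot touching nothing.
It also fails if it takes over 128 s, if anything falls off the work surface, if the arm or the gripper's body presses on something with over 40 N, if the wrist force passes 120 N, or if a joint passes its speed limit or range.

## Robot

A 6-joint arm with a two-finger parallel gripper is mounted at the origin on the work surface. World frame = base frame: x ahead of the robot, y to its left, z up, the work surface at z = 0. Lengths are in m, angles in rad, forces in N, time in s.
With the tool pointing down it reaches from about 0.275 to 1 m from the base axis. Payload 8.4 kg.
Tool frame: the origin (TCP) lies on the mounting face of the last link; the fingertips stand 173 mm ahead of it and the grasp point (between the pads) lies 155 mm ahead of it; z points along the fingers, y is the line along which they close (so a half turn about z gives the same grasp; the last joint's range is limited). The gripper opens to 85 mm and grips with 20 to 120 N. Pads are 22 mm wide; open, the fingers measure 114 mm over their backs; the gripper's body (76 mm by 85 mm) begins 54 mm behind the grasp point. The pads swing forward as they close: fully open they stand 13 mm farther back than shut.
Start: joints at [-1.192, 0.353, 1.633, -0, 1.155, -0.002], TCP at [0.232, -0.58, 0.405] pointing down, gripper open.
Joint ranges: [-2.63, 2.63], [-0.92, 2.1], [0.06, 2.66], [-1.3, 4.44], [0, 2.69], [-3.02, 3.02]. Speed limits (rad/s): [2.22, 2.22, 2.79, 3.14, 3.14, 3.14].

## Interface

Orientations are given as a rotation vector (axis times angle).
In Python, from rig import arm, viewer gives the robot as it stands.
- The arm moves only by the tool play_rows, never from a script. Its argument "plan" is a list that holds one entry, the list of rows, each a list of 7 numbers: the shift along the tool's x, y, z in mm, then the turn, a rotation vector about the tool's x, y, z in rad, then the finger opening in mm, from 0 to 85.4. In form: [[[dx, dy, dz, ax, ay, az, jaw], ...]]. A call has exactly 10 rows; each row shifts and turns the commanded pose from where the row before left it, along the tool's axes as they then stand; what a row does not reach is not made up. A row lasts 1/12 s, in which the tool goes at most 41.7 mm and 7.16 degrees, less where a joint would pass 70% of its speed; a pose out of reach is approached as far as the arm can. A call with a gripper value outside its range is refused whole. The fingers move at their own pace and stop on an object; "newtons" is the grip in N (left out, the last holds). Time passes only in rows, so rows that do not move let the fingers close, or fill a call up. It gives the time, the measured TCP pose, the force, the opening and the grip force at its end, in the units of the state.
- arm.observe(): the state, without advancing time (a new reading comes with each control period).
- viewer.camera(name): name is "scene" or "top"; returns (picture, depth): 400x640x3 uint8, red, green, blue; 400x640 float32, m along the optical axis (not along the pixel's ray), 0 where there is no reading.
- viewer.camera_params(name): a dict with "K" (3x3 intrinsics, pixels), "k1" (the pictures are not rectified: a ray, as slopes to the right and down, at radius r is drawn at 1 + k1 r^2 times it, then the intrinsics apply), "extrinsics" (4x4, takes a point from camera to world coordinates). Camera axes: x right, y up, looking along -z (the intrinsics and any distortion apply to the point x, -y, -z); pixel columns grow to the right and rows downward; lengths in m; the calibration is good to about 2 mm. A picture is of the moment at which its call begins. camera_params takes no time and is no camera call.
- arm.finish_job(): hands the job in; it is judged then, once.
The state is a dict: "t": time; "joint_positions": joint angles; "dq": joint speeds; "joint_efforts": joint torques, N m; "eef_pos": TCP position; "orientation": TCP orientation; "contact_force": force on the tool from outside, world axes, zero at the start; "wrist_torque": the same for the moment, N m; "grip_width": finger opening in m; "grasp_force": force on a finger pad.
Only numpy, scipy, OpenCV 4.12 (cv2) and the standard library are available. Lean on these libraries where they do the work, as an engineer would, in place of code of your own. Each camera call takes 0.05 s, during which the arm holds its last target. There are 200 camera calls.

## Working session

There is one attempt and no reset: what is moved stays moved. The work goes in short steps, Python scripts to look and compute and a tool call to move; the robot and the scene stay as the last step left them, time stands still between calls to the robot, and variables do not carry over. Pictures are saved under pics/ and viewed, at most 14 in all, crops included, and the job is handed in when it is done.

Besides the shell and the picture viewer there is one more tool, called after "Emit:" as name(argument=value, ...) on one line, values as JSON. play_rows: Moves the arm, as the interface text tells. Its arguments: {"type":"object","properties":{"plan":{"type":"array","items":{"type":"array","items":{"type":"array","items":{"type":"number"}}}},"newtons":{"type":"number"}},"required":["plan"]}

```bash
mkdir -p pics
cat > h.py <<'E'
import numpy as np, cv2
from rig import arm, viewer
def snap(n,f):
    p,d=viewer.camera(n); cv2.imwrite('pics/'+f+'.png',p[:,:,::-1]); np.save('pics/'+f+'.npy',d); return p,d
def ray(n,uv):
    c=viewer.camera_params(n);K=np.array(c['K']);E=np.array(c['extrinsics']);k=c['k1']
    uv=np.atleast_2d(uv).astype(float)
    s=cv2.undistortPoints(uv[:,None],K,np.array([k,0,0,0.]))[:,0]
    return E[:3,3],np.c_[s[:,0],-s[:,1],-np.ones(len(s))]@E[:3,:3].T
def onz(n,uv,z):
    o,d=ray(n,uv); return o+d*((z-o[2])/d[:,2])[:,None]
def cloud(n,dep):
    v,u=np.mgrid[0:400,0:640]; uv=np.c_[u.ravel(),v.ravel()]
    o,d=ray(n,uv); P=o+d*dep.ravel()[:,None]; P[dep.ravel()==0]=np.nan; return P.reshape(400,640,3)
E
python3 - <<'E'
from h import *
for n in('top','scene'):
    p,d=snap(n,n+'0'); c=viewer.camera_params(n); print(n,c['K'],c['k1'],c['extrinsics'],(d>0).mean())
print(arm.observe())
E
```

```text
top [[382.94582493   0.         322.9086605 ]
 [  0.         382.94582493 199.93882012]
 [  0.           0.           1.        ]] -0.05343279918232707 [[-0.02066271  0.99525463 -0.0950856   0.31502807]
 [-0.99897534 -0.02438268 -0.03812815 -0.01697986]
 [-0.04026566  0.09420033  0.99473865  0.91398435]
 [ 0.          0.          0.          1.        ]] 0.9959765625
scene [[372.40961283   0.         320.75446935]
 [  0.         372.40961283 199.99703252]
 [  0.           0.           1.        ]] -0.04130047452127801 [[-0.64460653 -0.43096802  0.63146574  0.97447375]
 [ 0.76450489 -0.35922935  0.53524438  0.46745558]
 [-0.00383219  0.82778067  0.56103874  0.53413212]
 [ 0.          0.          0.          1.        ]] 0.99603515625
{'t': 0.1, 'joint_positions': array([-1.19237938e+00,  3.53603217e-01,  1.63408496e+00, -8.06412910e-06,
        1.15519297e+00, -2.40281798e-03]), 'dq': array([-2.25674951e-04, -1.08527590e-03, -1.06546389e-03, -1.41502803e-03,
       -1.60438564e-03,  4.03521515e-05]), 'joint_efforts': array([-1.86500860e-03, -6.06358767e+01, -3.42824864e+01, -1.34959678e-04,
        4.12564783e-03,  5.70020431e-08]), 'eef_pos': array([ 0.23221762, -0.58002353,  0.40401063]), 'orientation': array([-3.08357129e+00, -5.94347892e-01,  3.89506754e-04]), 'contact_force': array([-0.10324097,  0.50710827,  0.20181763]), 'wrist_torque': array([0.00892821, 0.03131233, 0.02898554]), 'grasp_force': 0.0, 'grip_width': 0.08545871834414612}
```

View pics/top0.png

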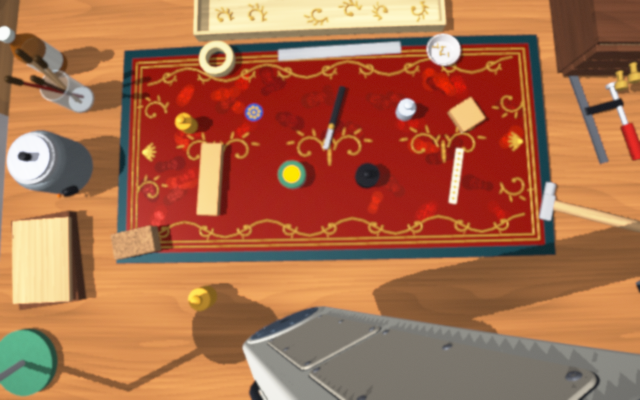

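View pics/scene0.png

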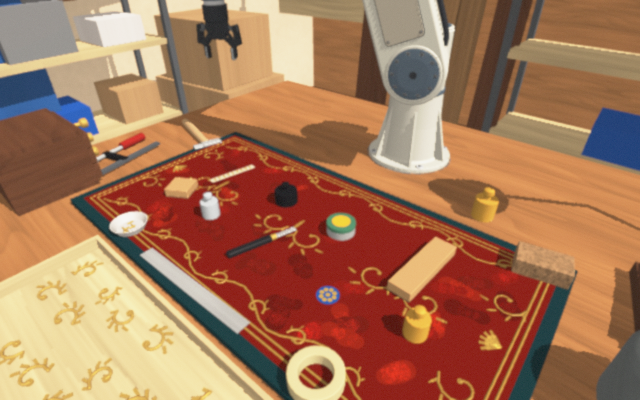

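Top view: long caul (210,178), square caul (466,113), iron (368,175), steel (405,108), rosette (254,113), band (456,176), knife (335,118), tin (292,174). There are two brass candidates: A on the panel at (186,122) and B on the bench at (200,298). The listed one rests on the panel and is the smaller, so I'll measure both.

```bash
cat > meas.py <<'E'
from h import *
def blob(mask,seed,r=45):
    n,l,s,c=cv2.connectedComponentsWithStats(mask.astype(np.uint8))
    ok=[i for i in range(1,n) if s[i,4]>12]
    i=min(ok,key=lambda i:np.hypot(*(c[i]-seed))); return l==i
def rect(P):
    (c,wh,a)=cv2.minAreaRect((P[:,:2]*1000).astype(np.float32)); return np.round(c,1),np.round(wh,1),round(a,1)
E
python3 - <<'E'
from meas import *
p=cv2.imread('pics/top0.png');d=np.load('pics/top0.npy');P=cloud('top',d);Z=P[:,:,2]
hsv=cv2.cvtColor(p,cv2.COLOR_BGR2HSV)
print('panel z',[np.nanmedian(Z[v-3:v+3,u-3:u+3]).round(4) for u,v in((230,80),(320,215),(500,90),(380,230))])
for n,s in dict(long=(210,178),square=(466,113),iron=(368,175),steel=(405,108),brassA=(186,122),tin=(292,174)).items():
    m=blob(Z>0.028,s); Q=P[m]; 
    z=np.percentile(Q[:,2],[50,97]); T=Q[Q[:,2]>np.percentile(Q[:,2],40)-.004]
    print(n,m.sum(),z.round(4),rect(T),'top',Q[Q[:,2]>z[1]-.006].mean(0).round(4))
for n,s,lo in(('brassA',(186,122),.03),('brassB',(200,298),.012)):
    Q=P[blob(Z>lo,s)]; print(n,len(Q),np.nanmax(Q[:,2]),rect(Q), np.ptp(Q,axis=0))
H,S,V=cv2.split(hsv)
mb=blob((H>95)&(H<150)&(S>60)&(V>60),(254,113)); u=np.argwhere(mb)[:,::-1]
c=np.mean(u,0);print('ros px',c,rect(onz('top',u,.018)))
w=blob((S<110)&(V>140),(456,176)); u=np.argwhere(w)[:,::-1]; print('band px',u.mean(0),w.sum(),rect(onz('top',u,.018)))
k=blob((Z>.0225)&(Z<.05),(335,118)); print('knife',rect(P[k]))
a=cv2.resize(p[92:152,146:226],(400,300),interpolation=3);b=cv2.resize(p[268:328,160:240],(400,300),interpolation=3)
q=cv2.imread('pics/scene0.png')
c=cv2.resize(q[295:355,377:457],(400,300),interpolation=3);e=cv2.resize(q[175:235,445:525],(400,300),interpolation=3)
cv2.imwrite('pics/brass.png',np.vstack([np.hstack([a,b]),np.hstack([c,e])]))
E
```

```text
panel z [np.float64(0.0188), np.float64(0.0184), np.float64(0.0184), np.float64(0.0191)]
long 1543 [0.0403 0.0432] (array([456.5, 283.3]), array([ 50.3, 168.6]), 86.6) top [0.4554 0.283  0.0405]
square 685 [0.0403 0.0431] (array([ 592.6, -323.8]), array([60.4, 61.2]), 30.3) top [ 0.5917 -0.323   0.0404]
iron 490 [0.0528 0.0725] (array([454. , -84.6]), array([53.7, 54.7]), 62.4) top [ 0.4538 -0.0846  0.0716]
steel 300 [0.0582 0.0791] (array([ 605.5, -180.5]), array([39.4, 38.9]), 39.8) top [ 0.6056 -0.1805  0.0773]
brassA 301 [0.0583 0.0789] (array([591.5, 339.9]), array([40.8, 38.3]), 46.0) top [0.591  0.3394 0.0772]
tin 600 [0.0469 0.0498] (array([461.4,  88.6]), array([60.7, 63. ]), 89.5) top [0.4614 0.089  0.047 ]
brassA 296 0.08085152932900108 (array([591. , 339.7]), array([40.4, 39.1]), 57.4) [0.04029705 0.04101374 0.04998017]
brassB 508 0.08168521086731828 (array([179.2, 300.1]), array([50.4, 49.1]), 44.0) [0.04981213 0.05088614 0.06957933]
ros px [253.71962617 112.04672897] (array([619.9, 182. ]), array([42.3, 40.2]), 87.9)
band px [455.75151515 175.43838384] 495 (array([ 451.1, -296.2]), array([ 21.1, 133.7]), 79.6)
knife (array([598.6, -12.2]), array([ 16.6, 155.9]), 73.3)
```

View pics/brass.png

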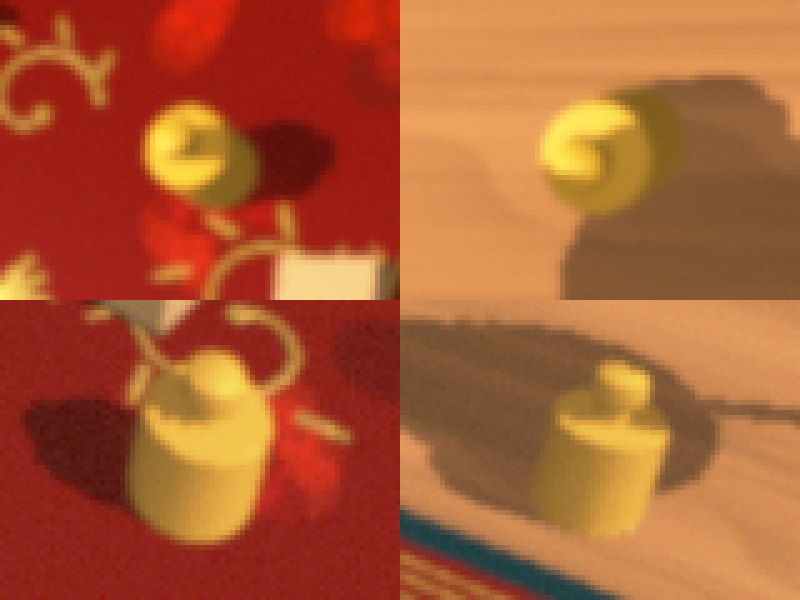

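A, at (186,122) in the top view, measures 40 mm across and stands on the panel, and its top is at 0.079. B, at (200,298), is 50 mm across, 70 mm tall, and stands on the bench. So A is the smaller brass weight. Next I cross-check from the scene camera.

```bash
cat >> meas.py <<'E'
def go(x,y,z,yaw):
    """yaw (deg) = world heading of tool y (mod 180); prints turn about tool z and then shift in tool axes (mm)"""
    from scipy.spatial.transform import Rotation as R
    s=arm.observe(); M=R.from_rotvec(s['orientation']).as_matrix()
    cur=np.degrees(np.arctan2(M[1,1],M[0,1])); dy=(yaw-cur+90)%180-90
    # desired: exactly down
    a=np.radians(cur+dy); Y=np.array([np.cos(a),np.sin(a),0]);Zt=np.array([0,0,-1.]);X=np.cross(Y,Zt)
    D=np.c_[X,Y,Zt]; dv=np.array([x,y,z])-s['eef_pos']
    print('t',round(s['t'],2),'az',round(-np.radians(dy),3),'shift',(D.T@dv*1000).round(1),'err rot',R.from_matrix(M.T@D).as_rotvec().round(3))
E
python3 - <<'E'
from meas import *
p=cv2.imread('pics/scene0.png');d=np.load('pics/scene0.npy');P=cloud('scene',d);Z=P[:,:,2]
H,S,V=cv2.split(cv2.cvtColor(p,cv2.COLOR_BGR2HSV))
print('panel',[np.nanmedian(Z[v-3:v+3,u-3:u+3]).round(4) for u,v in((340,280),(130,190),(480,310))])
for n,s,h in(('long',(422,262),.035),('square',(181,185),.035),('iron',(286,190),.047),('steel',(210,203),.053),('brass',(418,315),.053)):
    Q=P[blob(Z>.03,s)]; T=Q[Q[:,2]>h]; print(n,len(Q),np.percentile(Q[:,2],98).round(4),rect(T),'knob',Q[Q[:,2]>np.percentile(Q[:,2],99)-.01].mean(0).round(4))
m=blob((H>95)&(H<150)&(S>60)&(V>60),(327,295)); u=np.argwhere(m)[:,::-1]; print('ros',rect(onz('scene',u,.018)))
m=blob((S<120)&(V>130),(233,174)); u=np.argwhere(m)[:,::-1]; print('band',m.sum(),u.mean(0),rect(onz('scene',u,.018)))
go(.592,-.3235,.194,-59.7)
E
```

```text
panel [np.float64(0.0201), np.float64(0.019), np.float64(0.0199)]
long 1843 0.0433 (array([456.2, 283.6]), array([ 48.9, 172. ]), 86.7) knob [0.4659 0.2845 0.0412]
square 414 0.0422 (array([ 591.9, -324.1]), array([63.8, 61.7]), 30.5) knob [ 0.5956 -0.3197  0.0396]
iron 410 0.0721 (array([456.4, -84.2]), array([50. , 53.5]), 41.1) knob [ 0.4571 -0.0831  0.0691]
steel 346 0.0781 (array([ 607.5, -178.2]), array([34.9, 38.9]), 61.9) knob [ 0.6081 -0.1765  0.0751]
brass 711 0.0796 (array([593.7, 340.9]), array([35.3, 38.2]), 15.3) knob [0.5938 0.3417 0.0767]
ros (array([618.2, 180.3]), array([42.1, 41.5]), 39.9)
band 225 [231.58666667 173.36      ] (array([ 448.1, -300.2]), array([ 27.8, 135.2]), 79.8)
t 0.1 az -0.148 shift [440.1 -40.  210. ] err rot [-0.001 -0.    -0.148]
```

Emit:
play_rows(plan=[[[0, 0, 0, 0, 0, -0.074, 85], [0, 0, 0, 0, 0, -0.074, 85], [41, -4, 0, 0, 0, 0, 85], [41, -4, 0, 0, 0, 0, 85], [41, -4, 0, 0, 0, 0, 85], [41, -4, 0, 0, 0, 0, 85], [41, -4, 0, 0, 0, 0, 85], [41, -4, 0, 0, 0, 0, 85], [41, -4, 0, 0, 0, 0, 85], [41, -4, 0, 0, 0, 0, 85]]], newtons=40)

```text
t: 0.93
eef_pos: [0.5006, -0.3855, 0.4044]
orientation: [-3.032, -0.821, 0.001]
contact_force: [0.4, -0.8, 0.6]
grip_width: 0.085
grasp_force: 0.0
```

Emit:
play_rows(plan=[[[38, -3, 0, 0, 0, 0, 85], [38, -3, 0, 0, 0, 0, 85], [36, -2, 0, 0, 0, 0, 85], [0, 0, 30, 0, 0, 0, 85], [0, 0, 30, 0, 0, 0, 85], [0, 0, 30, 0, 0, 0, 85], [0, 0, 30, 0, 0, 0, 85], [0, 0, 20, 0, 0, 0, 85], [0, 0, 0, 0, 0, 0, 85], [0, 0, 0, 0, 0, 0, 85]]])

```text
t: 1.77
eef_pos: [0.5917, -0.3235, 0.2636]
orientation: [-3.03, -0.821, 0.003]
contact_force: [1.0, -0.3, 0.4]
grip_width: 0.0845
grasp_force: 0.0
```

```bash
python3 -c "
from meas import *
go(.592,-.3235,.194,-59.7)"
```

```text
t 1.77 az -0.0 shift [ 0.3  0.2 69.6] err rot [-0.002  0.001 -0.   ]
```

Emit:
play_rows(plan=[[[0, 0, 25, 0, 0, 0, 85], [0, 0, 20, 0, 0, 0, 85], [0, 0, 12, 0, 0, 0, 85], [0, 0, 8, 0, 0, 0, 85], [0, 0, 4, 0, 0, 0, 85], [0, 0, 0, 0, 0, 0, 75], [0, 0, 0, 0, 0, 0, 65], [0, 0, 0, 0, 0, 0, 58], [0, 0, 0, 0, 0, 0, 50], [0, 0, 0, 0, 0, 0, 50]]])

```text
t: 2.6
eef_pos: [0.5926, -0.324, 0.1972]
orientation: [3.031, 0.821, 0.002]
contact_force: [-0.2, -0.2, 6.0]
grip_width: 0.059
grasp_force: 43.9
```

Emit:
play_rows(plan=[[[0, 0, 0, 0, 0, 0, 50], [0, 0, 0, 0, 0, 0, 50], [0, 0, -4, 0, 0, 0, 50], [0, 0, -10, 0, 0, 0, 50], [0, 0, -20, 0, 0, 0, 50], [0, 0, -30, 0, 0, 0, 50], [0, 0, -30, 0, 0, 0, 50], [0, 0, -25, 0, 0, 0, 50], [0, 0, 0, 0, 0, 0, 50], [0, 0, 0, 0, 0, 0, 50]]])

```text
t: 3.43
eef_pos: [0.5924, -0.3239, 0.3173]
orientation: [3.03, 0.82, 0.005]
contact_force: [-0.1, 0.6, -1.1]
grip_width: 0.0588
grasp_force: 43.2
```

```bash
python3 -c "
from meas import *
p,d=snap('top','g1');P=cloud('top',d)
snap('scene','g1s')
go(.619,.181,.313,-59.7)"
```

```text
t 3.53 az -0.0 shift [ 278.2 -421.7    1.3] err rot [-0.001  0.    -0.   ]
```

View pics/g1s.png

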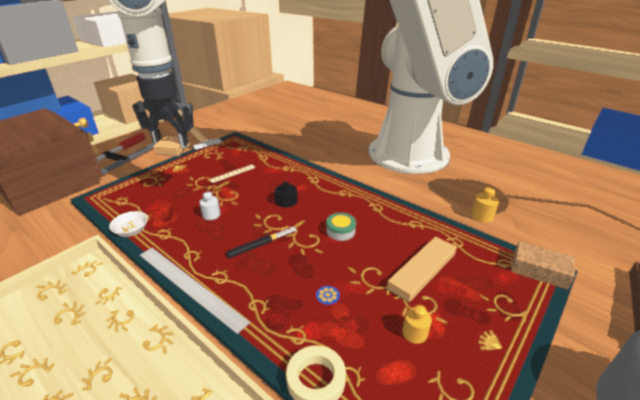

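Emit:
play_rows(plan=[[[10, -15, 0, 0, 0, 0, 50], [20, -30, 0, 0, 0, 0, 50], [20, -30, 0, 0, 0, 0, 50], [20, -30, 0, 0, 0, 0, 50], [20, -30, 0, 0, 0, 0, 50], [20, -30, 0, 0, 0, 0, 50], [20, -30, 0, 0, 0, 0, 50], [20, -30, 0, 0, 0, 0, 50], [20, -30, 0, 0, 0, 0, 50], [20, -30, 0, 0, 0, 0, 50]]])

```text
t: 4.37
eef_pos: [0.6113, 0.0206, 0.3133]
orientation: [-3.032, -0.821, 0.004]
contact_force: [0.9, -0.7, -0.6]
grip_width: 0.0591
grasp_force: 43.2
```

Emit:
play_rows(plan=[[[20, -30, 0, 0, 0, 0, 50], [20, -30, 0, 0, 0, 0, 50], [20, -30, 0, 0, 0, 0, 50], [18, -28, 0, 0, 0, 0, 50], [10, -19, 0, 0, 0, 0, 50], [0, 0, 20, 0, 0, 0, 50], [0, 0, 30, 0, 0, 0, 50], [0, 0, 20, 0, 0, 0, 50], [0, 0, 0, 0, 0, 0, 50], [0, 0, 0, 0, 0, 0, 50]]])

```text
t: 5.2
eef_pos: [0.618, 0.181, 0.2428]
orientation: [-3.032, -0.821, 0.007]
contact_force: [1.8, 0.3, -0.3]
grip_width: 0.0588
grasp_force: 43.3
```

```bash
python3 -c "
from meas import *
go(.619,.181,.1972,-59.7)"
```

```text
t 5.2 az 0.0 shift [ 0.9  0.5 45.6] err rot [-0.001  0.004  0.   ]
```

Emit:
play_rows(plan=[[[1, 0, 15, 0, 0, 0, 50], [0, 0, 12, 0, 0, 0, 50], [0, 0, 8, 0, 0, 0, 50], [0, 0, 4, 0, 0, 0, 50], [0, 0, 2, 0, 0, 0, 50], [0, 0, 1, 0, 0, 0, 50], [0, 0, 1, 0, 0, 0, 50], [0, 0, 1, 0, 0, 0, 50], [0, 0, 0, 0, 0, 0, 50], [0, 0, 0, 0, 0, 0, 50]]])

```text
t: 6.03
eef_pos: [0.6201, 0.1814, 0.201]
orientation: [-3.032, -0.821, -0.001]
contact_force: [-0.1, -0.4, -0.1]
grip_width: 0.0589
grasp_force: 43.4
```

```bash
python3 -c "
from meas import *
go(.619,.181,.1972,-59.7);print(arm.observe()['contact_force'])
p,d=snap('scene','g2');P=cloud('scene',d)
cv2.imwrite('pics/g2c.png',cv2.resize(cv2.imread('pics/g2.png')[200:350,230:430],(800,600),interpolation=3))"
```

```text
t 6.03 az -0.0 shift [-1.2 -0.2  3.8] err rot [ 0. -0. -0.]
[-0.10080952 -0.35988619 -0.11104232]
```

View pics/g2c.png

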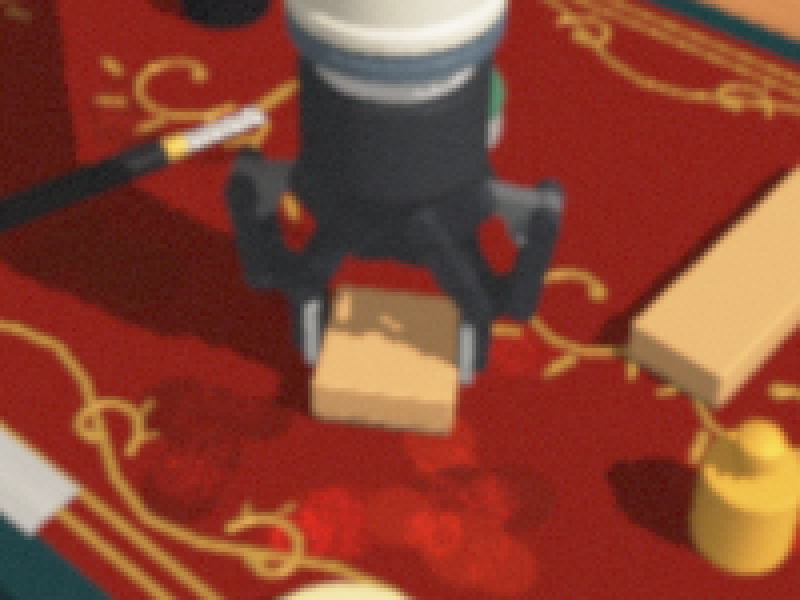

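The crop shows the square caul held level over the rosette spot, at about (385,360) in the crop, a few mm above the panel.

Emit:
play_rows(plan=[[[-1, 0, 1, 0, 0, 0, 50], [0, 0, 1, 0, 0, 0, 50], [0, 0, 0.5, 0, 0, 0, 50], [0, 0, 0.5, 0, 0, 0, 50], [0, 0, 0.5, 0, 0, 0, 50], [0, 0, 0, 0, 0, 0, 50], [0, 0, 0, 0, 0, 0, 50], [0, 0, 0, 0, 0, 0, 50], [0, 0, 0, 0, 0, 0, 50], [0, 0, 0, 0, 0, 0, 50]]])

```text
t: 6.92
eef_pos: [0.6191, 0.1809, 0.1972]
orientation: [-3.032, -0.821, -0.0]
contact_force: [0.3, 0.5, 1.7]
grip_width: 0.0591
grasp_force: 43.5
```

Emit:
play_rows(plan=[[[0, 0, 0.5, 0, 0, 0, 50], [0, 0, 0.5, 0, 0, 0, 50], [0, 0, 0, 0, 0, 0, 50], [0, 0, 0, 0, 0, 0, 50], [0, 0, 0, 0, 0, 0, 60], [0, 0, 0, 0, 0, 0, 66], [0, 0, 0, 0, 0, 0, 74], [0, 0, 0, 0, 0, 0, 85], [0, 0, 0, 0, 0, 0, 85], [0, 0, 0, 0, 0, 0, 85]]])

```text
t: 7.75
eef_pos: [0.6191, 0.1809, 0.196]
orientation: [3.032, 0.821, -0.0]
contact_force: [-0.4, 0.4, -0.2]
grip_width: 0.085
grasp_force: 0.0
```

Emit:
play_rows(plan=[[[0, 0, -5, 0, 0, 0, 85], [0, 0, -15, 0, 0, 0, 85], [0, 0, -30, 0, 0, 0, 85], [0, 0, -30, 0, 0, 0, 85], [0, 0, -30, 0, 0, 0, 85], [-40, 0, 0, 0, 0, 0, 85], [-40, 0, 0, 0, 0, 0, 85], [-40, 0, 0, 0, 0, 0, 85], [-40, 0, 0, 0, 0, 0, 85], [0, 0, 0, 0, 0, 0, 85]]])

```text
t: 8.58
eef_pos: [0.4742, 0.0975, 0.3052]
orientation: [-3.033, -0.82, 0.013]
contact_force: [-0.2, -0.4, -0.7]
grip_width: 0.0849
grasp_force: 0.0
```

Run:
```python
from meas import *
p,d=snap('top','g3');P=cloud('top',d)
m=blob(P[:,:,2]>.03,(254,113));Q=P[m];print('sq top',rect(Q),np.median(Q[:,2]))
p,d=snap('scene','g3s');P=cloud('scene',d)
m=blob(P[:,:,2]>.03,(327,290));Q=P[m];print('sq scene',rect(Q[Q[:,2]>.036]),np.median(Q[:,2]))
go(.455,-.0845,.30,-90)
go(.455,-.0845,.30,-45)
```

```text
sq top (array([583.8,  -7.3]), array([13., 30.]), 71.4) 0.03142539400356109
sq scene (array([618.5, 180.1]), array([62.3, 60.3]), 30.5) 0.04142092344541104
t 8.68 az 0.528 shift [-25.  184.1   6.8] err rot [-0.    -0.     0.528]
t 8.68 az -0.258 shift [-147.9  112.5    6.8] err rot [ 0.    -0.    -0.258]
```

Run:
```python
from meas import *
go(.4545,-.0845,.207,-59.7)
```

```text
t 8.68 az -0.001 shift [-114.9  146.1   99.8] err rot [ 0.    -0.    -0.001]
```

Emit:
play_rows(plan=[[[-20, 25, 0, 0, 0, 0, 85], [-25, 30, 0, 0, 0, 0, 85], [-25, 30, 0, 0, 0, 0, 85], [-25, 30, 0, 0, 0, 0, 85], [-20, 31, 0, 0, 0, 0, 85], [0, 0, 15, 0, 0, 0, 85], [0, 0, 20, 0, 0, 0, 85], [0, 0, 0, 0, 0, 0, 85], [0, 0, 0, 0, 0, 0, 85], [0, 0, 0, 0, 0, 0, 85]]], newtons=60)

```text
t: 9.52
eef_pos: [0.4564, -0.0836, 0.2718]
orientation: [3.032, 0.822, 0.001]
contact_force: [0.4, -0.3, -0.1]
grip_width: 0.085
grasp_force: 0.0
```

Run:
```python
from meas import *
go(.4545,-.0845,.207,-59.7)
```

```text
t 9.52 az 0.001 shift [-2.1 -0.2 64.8] err rot [ 0.    -0.001  0.001]
```

Emit:
play_rows(plan=[[[-1, 0, 20, 0, 0, 0, 85], [0, 0, 20, 0, 0, 0, 85], [0, 0, 14, 0, 0, 0, 85], [0, 0, 8, 0, 0, 0, 85], [0, 0, 3, 0, 0, 0, 85], [0, 0, 0, 0, 0, 0, 75], [0, 0, 0, 0, 0, 0, 65], [0, 0, 0, 0, 0, 0, 56], [0, 0, 0, 0, 0, 0, 46], [0, 0, 0, 0, 0, 0, 46]]])

```text
t: 10.35
eef_pos: [0.4553, -0.0846, 0.2077]
orientation: [3.031, 0.821, 0.003]
contact_force: [-2.0, -0.5, 10.5]
grip_width: 0.0536
grasp_force: 60.9
```

Emit:
play_rows(plan=[[[0, 0, 0, 0, 0, 0, 46], [0, 0, 0, 0, 0, 0, 46], [0, 0, -4, 0, 0, 0, 46], [0, 0, -10, 0, 0, 0, 46], [0, 0, -20, 0, 0, 0, 46], [0, 0, -30, 0, 0, 0, 46], [0, 0, -30, 0, 0, 0, 46], [0, 0, -20, 0, 0, 0, 46], [0, 0, 0, 0, 0, 0, 46], [0, 0, 0, 0, 0, 0, 46]]])

```text
t: 11.18
eef_pos: [0.4545, -0.0844, 0.3212]
orientation: [3.031, 0.821, 0.004]
contact_force: [0.5, 0.0, -6.0]
grip_width: 0.0534
grasp_force: 65.3
```

Run:
```python
from meas import *
go(.619,.181,.32,-59.7)
p,d=snap('scene','g4')
cv2.imwrite('pics/g4c.png',cv2.resize(cv2.imread('pics/g4.png')[100:250,200:400],(800,600),interpolation=3))
```

```text
t 11.18 az -0.0 shift [ 276.  -146.1    1.2] err rot [ 0.002 -0.002 -0.   ]
```

View pics/g4c.png

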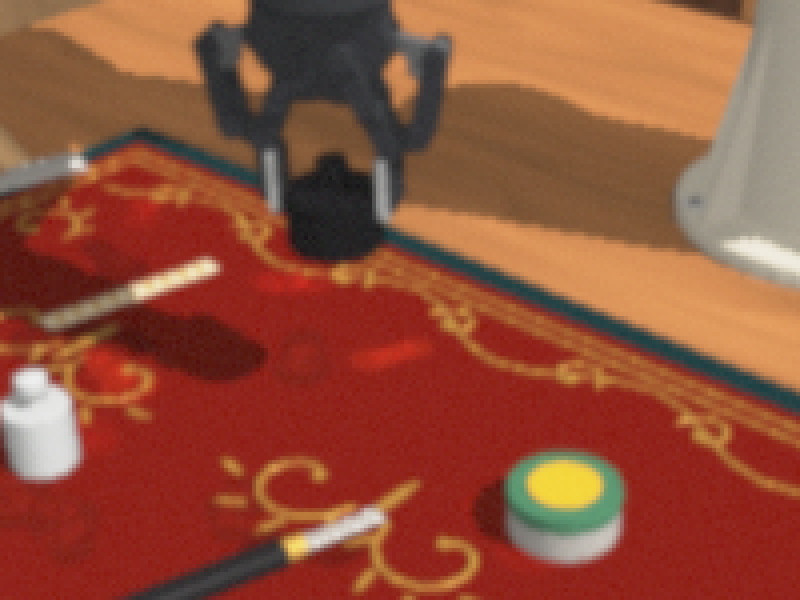

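Emit:
play_rows(plan=[[[18, -10, 0, 0, 0, 0, 46], [34, -18, 0, 0, 0, 0, 46], [34, -18, 0, 0, 0, 0, 46], [34, -18, 0, 0, 0, 0, 46], [34, -18, 0, 0, 0, 0, 46], [34, -18, 0, 0, 0, 0, 46], [34, -18, 0, 0, 0, 0, 46], [34, -18, 0, 0, 0, 0, 46], [20, -10, 0, 0, 0, 0, 46], [0, 0, 0, 0, 0, 0, 46]]])

```text
t: 12.07
eef_pos: [0.6206, 0.1847, 0.3175]
orientation: [-3.03, -0.825, 0.001]
contact_force: [-0.2, -0.2, -5.3]
grip_width: 0.0537
grasp_force: 64.9
```

Emit:
play_rows(plan=[[[0, 0, 15, 0, 0, 0, 46], [0, 0, 25, 0, 0, 0, 46], [0, 0, 25, 0, 0, 0, 46], [0, 0, 10, 0, 0, 0, 46], [0, 0, 0, 0, 0, 0, 46], [0, 0, 0, 0, 0, 0, 46], [0, 0, 0, 0, 0, 0, 46], [0, 0, 0, 0, 0, 0, 46], [0, 0, 0, 0, 0, 0, 46], [0, 0, 0, 0, 0, 0, 46]]])

```text
t: 12.9
eef_pos: [0.6195, 0.1809, 0.2463]
orientation: [-3.032, -0.821, -0.003]
contact_force: [0.0, 0.4, -6.1]
grip_width: 0.0535
grasp_force: 65.0
```

Run:
```python
from meas import *
go(.619,.181,.2297,-59.7)
p,d=snap('scene','g5')
go(.619,.181,.2297,-59.7)
cv2.imwrite('pics/g5c.png',cv2.resize(cv2.imread('pics/g5.png')[230:330,267:387],(720,600),interpolation=3))
```

```text
t 12.9 az -0.0 shift [-0.4 -0.3 16.6] err rot [ 0.    -0.002 -0.   ]
t 12.95 az -0.0 shift [-0.3 -0.2 16.4] err rot [ 0.    -0.001 -0.   ]
```

View pics/g5c.png

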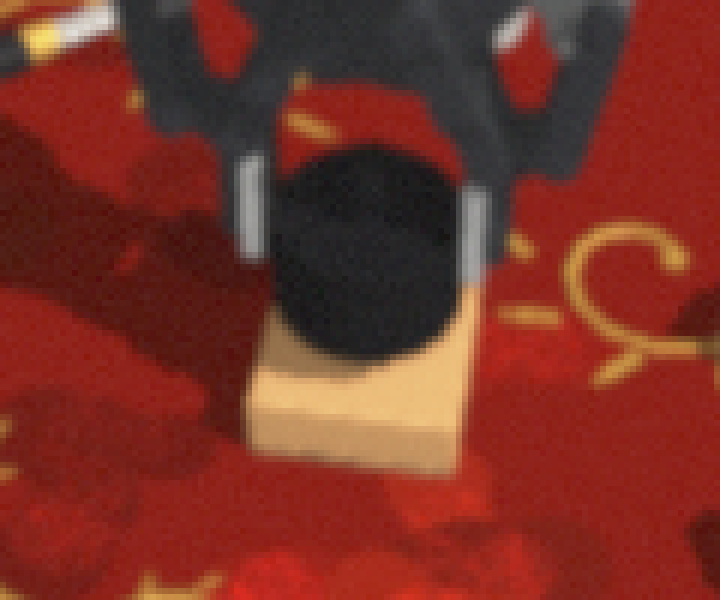

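The crop shows the iron weight at about (370,250) held upright a little above the square caul.

Emit:
play_rows(plan=[[[0, 0, 6, 0, 0, 0, 46], [0, 0, 4, 0, 0, 0, 46], [0, 0, 2, 0, 0, 0, 46], [0, 0, 1, 0, 0, 0, 46], [0, 0, 0.5, 0, 0, 0, 46], [0, 0, 0.5, 0, 0, 0, 46], [0, 0, 0, 0, 0, 0, 46], [0, 0, 0, 0, 0, 0, 46], [0, 0, 0, 0, 0, 0, 46], [0, 0, 0, 0, 0, 0, 46]]])

```text
t: 13.78
eef_pos: [0.6192, 0.1809, 0.2313]
orientation: [3.032, 0.821, 0.0]
contact_force: [-0.3, 0.7, -5.6]
grip_width: 0.0538
grasp_force: 65.0
```

Emit:
play_rows(plan=[[[0, 0, 0.5, 0, 0, 0, 46], [0, 0, 0.5, 0, 0, 0, 46], [0, 0, 0.5, 0, 0, 0, 46], [0, 0, 0, 0, 0, 0, 46], [0, 0, 0, 0, 0, 0, 46], [0, 0, 0, 0, 0, 0, 46], [0, 0, 0, 0, 0, 0, 46], [0, 0, 0, 0, 0, 0, 46], [0, 0, 0, 0, 0, 0, 46], [0, 0, 0, 0, 0, 0, 46]]])

```text
t: 14.62
eef_pos: [0.6192, 0.1809, 0.2298]
orientation: [3.032, 0.821, 0.0]
contact_force: [-2.0, -0.6, 0.8]
grip_width: 0.0538
grasp_force: 65.6
```

Emit:
play_rows(plan=[[[0, 0, 0, 0, 0, 0, 55], [0, 0, 0, 0, 0, 0, 58], [0, 0, 0, 0, 0, 0, 64], [0, 0, 0, 0, 0, 0, 74], [0, 0, 0, 0, 0, 0, 85], [0, 0, 0, 0, 0, 0, 85], [0, 0, 0, 0, 0, 0, 85], [0, 0, -5, 0, 0, 0, 85], [0, 0, -20, 0, 0, 0, 85], [0, 0, -30, 0, 0, 0, 85]]])

```text
t: 15.45
eef_pos: [0.618, 0.1806, 0.2829]
orientation: [3.032, 0.821, -0.008]
contact_force: [1.1, -0.9, -0.2]
grip_width: 0.085
grasp_force: 0.0
```

Emit:
play_rows(plan=[[[0, 0, -30, 0, 0, 0, 85], [0, 0, -30, 0, 0, 0, 85], [-40, 0, 0, 0, 0, 0.1, 85], [-40, 0, 0, 0, 0, 0.1, 85], [-40, 0, 0, 0, 0, 0.1, 85], [-40, 0, 0, 0, 0, 0.1, 85], [-20, 0, 0, 0, 0, 0.1, 85], [0, 0, 0, 0, 0, 0, 85], [0, 0, 0, 0, 0, 0, 85], [0, 0, 0, 0, 0, 0, 85]]])

```text
t: 16.28
eef_pos: [0.4526, 0.1198, 0.3455]
orientation: [-3.141, -0.048, -0.003]
contact_force: [0.4, 0.3, 1.4]
grip_width: 0.0852
grasp_force: 0.0
```

Run:
```python
from meas import *
p,d=snap('scene','g6');P=cloud('scene',d);Z=P[:,:,2]
Q=P[blob(Z>.03,(327,285))]
print('caul',rect(Q[(Q[:,2]<.046)]),'iron body',rect(Q[(Q[:,2]>.068)&(Q[:,2]<.08)]),'knob',Q[Q[:,2]>.085].mean(0),Q[:,2].max())
cv2.imwrite('pics/g6c.png',cv2.resize(cv2.imread('pics/g6.png')[230:330,267:387],(720,600),interpolation=3))
go(.4563,.2834,.30,86.6)
p,d=snap('top','g6t');P=cloud('top',d);Z=P[:,:,2]
Q=P[blob(Z>.03,(254,113))]
print('top: caul',rect(Q[(Q[:,2]<.046)]),'iron body',rect(Q[(Q[:,2]>.068)&(Q[:,2]<.08)]),'knob',Q[Q[:,2]>.085].mean(0))
```

```text
caul (array([618.9, 180.6]), array([61.6, 60.6]), 31.3) iron body (array([617.3, 180. ]), array([53.8, 55.3]), 49.3) knob [0.61905782 0.1811655  0.09286445] 0.09743969901591093
t 16.33 az 0.09 shift [  -6.2 -163.5   45.2] err rot [-0.    -0.002  0.09 ]
top: caul (array([625.7, -20.3]), array([15. , 98.7]), 74.1) iron body (array([0., 0.]), array([0., 0.]), 0.0) knob [nan nan nan]<stdin>:9: RuntimeWarning: Mean of empty slice.
  ret = um.true_divide(
```

View pics/g6c.png

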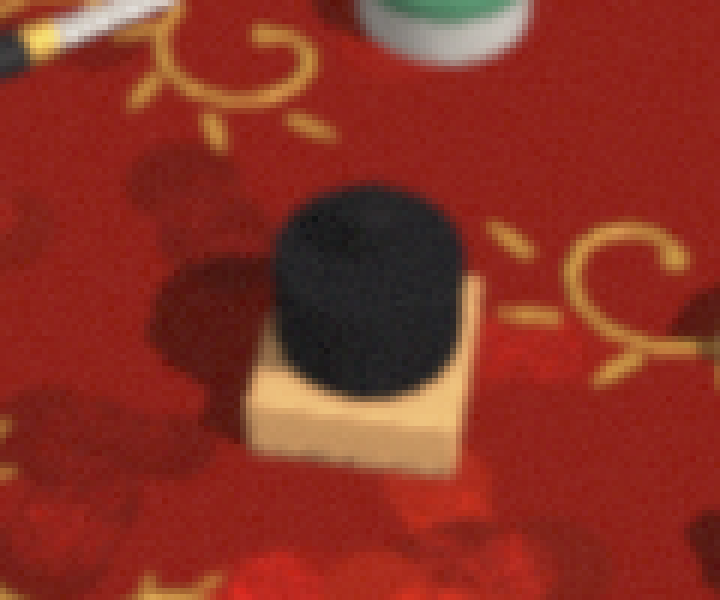

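The iron weight stands upright at the centre of the square caul, at about (370,290) in the crop. Long caul next.

Emit:
play_rows(plan=[[[0, 0, 0, 0, 0, 0.09, 85], [-1, -25, 0, 0, 0, 0, 85], [-1, -35, 0, 0, 0, 0, 85], [-1, -35, 0, 0, 0, 0, 85], [-1, -35, 15, 0, 0, 0, 85], [-1, -25, 25, 0, 0, 0, 85], [-1, -9, 25, 0, 0, 0, 85], [0, 0, 25, 0, 0, 0, 85], [0, 0, 0, 0, 0, 0, 85], [0, 0, 0, 0, 0, 0, 85]]], newtons=50)

```text
t: 17.22
eef_pos: [0.4557, 0.2837, 0.2535]
orientation: [3.138, -0.095, -0.004]
contact_force: [0.2, 0.6, 0.6]
grip_width: 0.0852
grasp_force: 0.0
```

Run:
```python
from meas import *
go(.4563,.2834,.197,86.6)
```

```text
t 17.22 az -0.001 shift [ 0.7  0.2 56.5] err rot [ 0.002  0.003 -0.001]
```

Emit:
play_rows(plan=[[[1, 0, 20, 0, 0, 0, 85], [0, 0, 18, 0, 0, 0, 85], [0, 0, 10, 0, 0, 0, 85], [0, 0, 4, 0, 0, 0, 85], [0, 0, 2, 0, 0, 0, 85], [0, 0, 0, 0, 0, 0, 70], [0, 0, 0, 0, 0, 0, 60], [0, 0, 0, 0, 0, 0, 48], [0, 0, 0, 0, 0, 0, 38], [0, 0, 0, 0, 0, 0, 38]]])

```text
t: 18.05
eef_pos: [0.457, 0.2837, 0.2019]
orientation: [-3.139, 0.096, -0.002]
contact_force: [-1.7, -2.0, 7.8]
grip_width: 0.0468
grasp_force: 51.2
```

Emit:
play_rows(plan=[[[0, 0, 0, 0, 0, 0, 38], [0, 0, 0, 0, 0, 0, 38], [0, 0, 0, 0, 0, 0, 38], [0, 0, -4, 0, 0, 0, 38], [0, 0, -10, 0, 0, 0, 38], [0, 0, -20, 0, 0, 0, 38], [0, 0, -30, 0, 0, 0, 38], [0, 0, -30, 0, 0, 0, 38], [0, 0, -25, 0, 0, 0, 38], [0, 0, 0, 0, 0, 0, 38]]])

```text
t: 18.88
eef_pos: [0.458, 0.2844, 0.3254]
orientation: [-3.136, 0.096, -0.011]
contact_force: [1.6, -0.1, -0.8]
grip_width: 0.0464
grasp_force: 52.0
```

Run:
```python
from meas import *
p,d=snap('top','g7');P=cloud('top',d)
p,d=snap('scene','g7s')
p0=cv2.imread('pics/scene0.png');H,S,V=cv2.split(cv2.cvtColor(p0,cv2.COLOR_BGR2HSV))
# refined band (top view, before): axis from PCA and end points
p=cv2.imread('pics/top0.png');H,S,V=cv2.split(cv2.cvtColor(p,cv2.COLOR_BGR2HSV))
m=blob((S<110)&(V>140),(456,176));u=np.argwhere(m)[:,::-1];X=onz('top',u,.018)[:,:2]*1000
c=X.mean(0);e=np.linalg.svd(X-c)[2][0];t=(X-c)@e;print('band mean',c,'angle',np.degrees(np.arctan(e[1]/e[0])),'mid of ends',c+e*(t.max()+t.min())/2,np.ptp(t))
go(.450,-.2965,.32,79.7)
```

```text
band mean [ 450.98911694 -296.12467977] angle -10.561464944240093 mid of ends [ 451.09345142 -296.14413282] 133.75630020873024
t 18.98 az 0.119 shift [ 97.1 572.    1.2] err rot [-0.002 -0.002  0.119]
```

View pics/g7s.png

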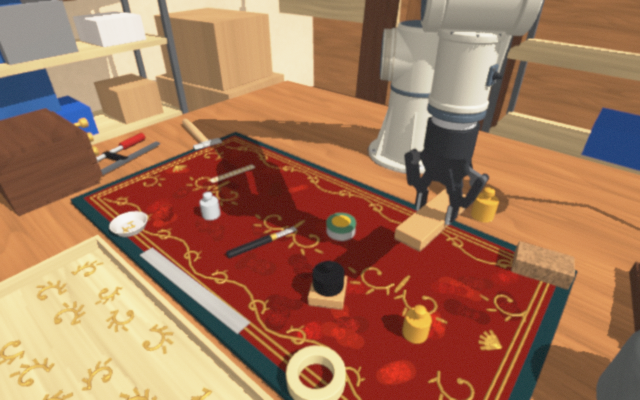

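The scene view shows the long caul gripped level, at about (425,220).

Emit:
play_rows(plan=[[[0, 0, 0, 0, 0, 0.061, 38], [0, 0, 0, 0, 0, 0.061, 38], [3, 18, 0, 0, 0, 0, 38], [6, 36, 0, 0, 0, 0, 38], [6, 36, 0, 0, 0, 0, 38], [6, 36, 0, 0, 0, 0, 38], [6, 36, 0, 0, 0, 0, 38], [6, 36, 0, 0, 0, 0, 38], [6, 36, 0, 0, 0, 0, 38], [6, 36, 0, 0, 0, 0, 38]]])

```text
t: 19.82
eef_pos: [0.4506, 0.0082, 0.3186]
orientation: [3.128, -0.287, -0.004]
contact_force: [1.6, -0.1, -0.6]
grip_width: 0.0466
grasp_force: 52.0
```

Emit:
play_rows(plan=[[[6, 36, 0, 0, 0, 0, 38], [6, 36, 0, 0, 0, 0, 38], [6, 36, 0, 0, 0, 0, 38], [6, 36, 0, 0, 0, 0, 38], [6, 36, 0, 0, 0, 0, 38], [6, 36, 0, 0, 0, 0, 38], [6, 36, 0, 0, 0, 0, 38], [6, 34, 0, 0, 0, 0, 38], [3, 16, 0, 0, 0, 0, 38], [0, 0, 0, 0, 0, 0, 38]]])

```text
t: 20.65
eef_pos: [0.4463, -0.2993, 0.3184]
orientation: [3.128, -0.292, -0.002]
contact_force: [-0.2, -0.5, -1.4]
grip_width: 0.0467
grasp_force: 52.1
```

Run:
```python
from meas import *
go(.4508,-.2965,.202,79.5)
```

```text
t 20.65 az -0.003 shift [  3.9  -3.6 116.4] err rot [ 0.     0.001 -0.003]
```

Emit:
play_rows(plan=[[[2, -2, 10, 0, 0, 0, 38], [2, -2, 25, 0, 0, 0, 38], [0, 0, 25, 0, 0, 0, 38], [0, 0, 25, 0, 0, 0, 38], [0, 0, 14, 0, 0, 0, 38], [0, 0, 5, 0, 0, 0, 38], [0, 0, 0, 0, 0, 0, 38], [0, 0, 0, 0, 0, 0, 38], [0, 0, 0, 0, 0, 0, 38], [0, 0, 0, 0, 0, 0, 38]]])

```text
t: 21.48
eef_pos: [0.4519, -0.2932, 0.2167]
orientation: [3.128, -0.287, 0.003]
contact_force: [0.1, 0.5, -1.4]
grip_width: 0.0463
grasp_force: 52.0
```

Run:
```python
from meas import *
go(.4508,-.2965,.202,79.5)
snap('scene','g8')
go(.4508,-.2965,.202,79.5)
cv2.imwrite('pics/g8c.png',cv2.resize(cv2.imread('pics/g8.png')[120:220,170:290],(720,600),interpolation=3))
```

```text
t 21.48 az 0.0 shift [-0.5  3.4 14.7] err rot [ 0.001 -0.002  0.   ]
t 21.53 az 0.0 shift [-0.4  3.3 14.7] err rot [ 0.001 -0.002  0.   ]
```

View pics/g8c.png

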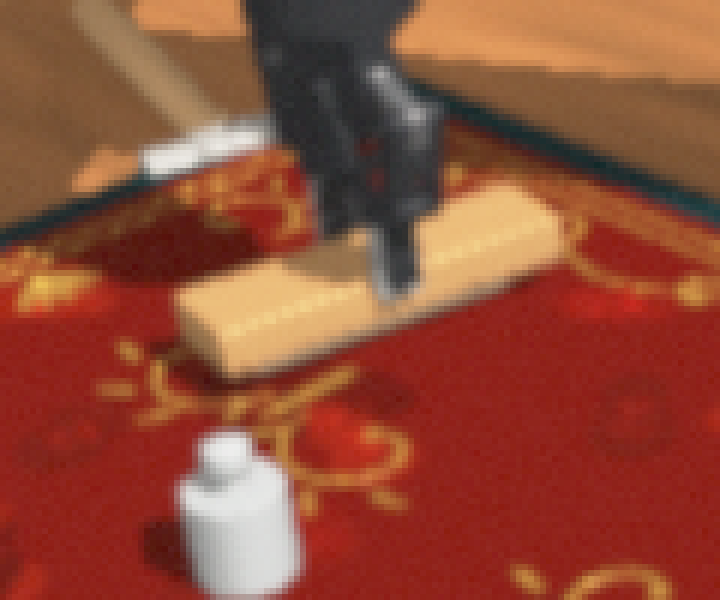

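The caul is level over the band at about (370,290) in the crop. It needs 3.4 mm more along tool y before I lower it.

Emit:
play_rows(plan=[[[0, 2, 0, 0, 0, 0, 38], [0, 1, 5, 0, 0, 0, 38], [0, 0, 4, 0, 0, 0, 38], [0, 0, 2, 0, 0, 0, 38], [0, 0, 1, 0, 0, 0, 38], [0, 0, 0.5, 0, 0, 0, 38], [0, 0, 0.5, 0, 0, 0, 38], [0, 0, 0, 0, 0, 0, 38], [0, 0, 0, 0, 0, 0, 38], [0, 0, 0, 0, 0, 0, 38]]])

```text
t: 22.37
eef_pos: [0.451, -0.2962, 0.2028]
orientation: [3.128, -0.287, 0.0]
contact_force: [-0.3, -0.9, -1.6]
grip_width: 0.0465
grasp_force: 52.1
```

Run:
```python
from meas import *
go(.4508,-.2965,.202,79.5)
```

```text
t 22.37 az 0.0 shift [-0.1  0.4  0.8] err rot [ 0. -0.  0.]
```

Emit:
play_rows(plan=[[[0, 0, 0.5, 0, 0, 0, 38], [0, 0, 0.5, 0, 0, 0, 38], [0, 0, 0.5, 0, 0, 0, 38], [0, 0, 0, 0, 0, 0, 38], [0, 0, 0, 0, 0, 0, 38], [0, 0, 0, 0, 0, 0, 38], [0, 0, 0, 0, 0, 0, 38], [0, 0, 0, 0, 0, 0, 38], [0, 0, 0, 0, 0, 0, 38], [0, 0, 0, 0, 0, 0, 38]]])

```text
t: 23.2
eef_pos: [0.451, -0.2962, 0.2019]
orientation: [3.128, -0.287, 0.0]
contact_force: [-2.5, 1.1, 7.8]
grip_width: 0.0466
grasp_force: 53.1
```

Emit:
play_rows(plan=[[[0, 0, -0.5, 0, 0, 0, 38], [0, 0, 0, 0, 0, 0, 46], [0, 0, 0, 0, 0, 0, 50], [0, 0, 0, 0, 0, 0, 58], [0, 0, 0, 0, 0, 0, 70], [0, 0, 0, 0, 0, 0, 85], [0, 0, 0, 0, 0, 0, 85], [0, 0, 0, 0, 0, 0, 85], [0, 0, -5, 0, 0, 0, 85], [0, 0, -20, 0, 0, 0, 85]]])

```text
t: 24.03
eef_pos: [0.4499, -0.2955, 0.2249]
orientation: [-3.126, 0.287, 0.006]
contact_force: [0.1, -0.7, 0.1]
grip_width: 0.085
grasp_force: 0.0
```

Emit:
play_rows(plan=[[[0, 0, -35, 0, 0, 0, 85], [0, 0, -40, 0, 0, 0, 85], [0, 0, -30, 0, 0, 0, 85], [0, -41, 0, 0, 0, 0, 85], [0, -41, 0, 0, 0, 0, 85], [0, -41, 0, 0, 0, 0, 85], [0, -41, 0, 0, 0, 0, 85], [0, -41, 0, 0, 0, 0, 85], [0, -41, 0, 0, 0, 0, 85], [0, -41, 0, 0, 0, 0, 85]]])

```text
t: 24.87
eef_pos: [0.5031, -0.012, 0.3323]
orientation: [-3.128, 0.288, -0.001]
contact_force: [1.8, -0.1, 0.9]
grip_width: 0.0847
grasp_force: 0.0
```

Run:
```python
from meas import *
p,d=snap('top','g9');P=cloud('top',d);Z=P[:,:,2]
print('long top',rect(P[blob((Z>.034)&(Z<.05),(456,176))]))
p,d=snap('scene','g9s');P=cloud('scene',d)
Z=P[:,:,2];Q=P[blob(Z>.034,(231,168))];print('long scene',rect(Q),np.median(Q[:,2]))
go(.5915,.3395,.32,79.5)
```

```text
long top (array([ 450.6, -294.7]), array([ 48.7, 169.4]), 80.0)
long scene (array([ 451.8, -294.4]), array([ 51.7, 168.2]), 79.9) 0.040228644005445874
t 24.97 az 0.005 shift [  22.6 -358.9   12.3] err rot [-0.002 -0.001  0.005]
```

View pics/g9.png

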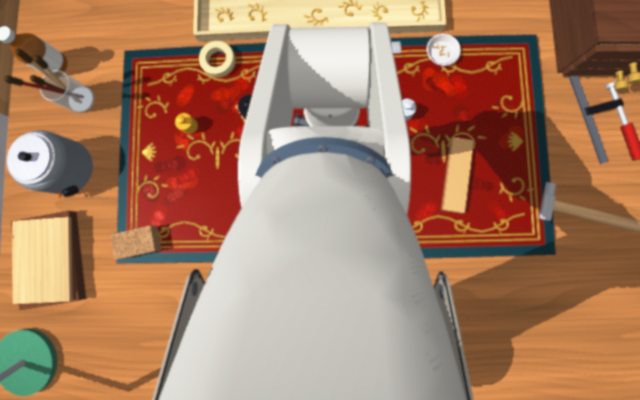

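The top view shows the long caul at (458,175), covering the band, and the brass weight untouched at (186,122). Brass next.

Emit:
play_rows(plan=[[[2, -29, 0, 0, 0, 0, 85], [2, -36, 0, 0, 0, 0, 85], [2, -36, 0, 0, 0, 0, 85], [2, -36, 0, 0, 0, 0, 85], [2, -36, 0, 0, 0, 0, 85], [2, -36, 0, 0, 0, 0, 85], [2, -36, 0, 0, 0, 0, 85], [2, -36, 0, 0, 0, 0, 85], [2, -36, 0, 0, 0, 0, 85], [2, -36, 0, 0, 0, 0, 85]]])

```text
t: 25.8
eef_pos: [0.5875, 0.3306, 0.3319]
orientation: [3.128, -0.288, 0.0]
contact_force: [0.7, -1.0, 0.9]
grip_width: 0.0851
grasp_force: 0.0
```

Emit:
play_rows(plan=[[[2, -6, 20, 0, 0, 0, 85], [0, 0, 30, 0, 0, 0, 85], [0, 0, 10, 0, 0, 0, 85], [0, 0, 0, 0, 0, 0, 85], [0, 0, 0, 0, 0, 0, 85], [0, 0, 0, 0, 0, 0, 85], [0, 0, 0, 0, 0, 0, 85], [0, 0, 0, 0, 0, 0, 85], [0, 0, 0, 0, 0, 0, 85], [0, 0, 0, 0, 0, 0, 85]]], newtons=50)

```text
t: 26.63
eef_pos: [0.5904, 0.335, 0.2724]
orientation: [-3.128, 0.288, -0.001]
contact_force: [-0.5, -0.1, 0.0]
grip_width: 0.0851
grasp_force: 0.0
```

Run:
```python
from meas import *
go(.5915,.3398,.212,79.5)
```

```text
t 26.63 az -0.0 shift [ 0.2 -4.9 60.4] err rot [-0.001 -0.001 -0.   ]
```

Emit:
play_rows(plan=[[[0, -3, 10, 0, 0, 0, 85], [0, -2, 20, 0, 0, 0, 85], [0, 0, 18, 0, 0, 0, 85], [0, 0, 9, 0, 0, 0, 85], [0, 0, 3, 0, 0, 0, 85], [0, 0, 0, 0, 0, 0, 70], [0, 0, 0, 0, 0, 0, 58], [0, 0, 0, 0, 0, 0, 48], [0, 0, 0, 0, 0, 0, 40], [0, 0, 0, 0, 0, 0, 30]]])

```text
t: 27.47
eef_pos: [0.5916, 0.3402, 0.2131]
orientation: [-3.127, 0.287, -0.002]
contact_force: [-0.6, -0.8, 4.4]
grip_width: 0.0383
grasp_force: 50.1
```

Emit:
play_rows(plan=[[[0, 0, 0, 0, 0, 0, 30], [0, 0, 0, 0, 0, 0, 30], [0, 0, 0, 0, 0, 0, 30], [0, 0, 0, 0, 0, 0, 30], [0, 0, 0, 0, 0, 0, 30], [0, 0, 0, 0, 0, 0, 30], [0, 0, 0, 0, 0, 0, 30], [0, 0, 0, 0, 0, 0, 30], [0, 0, 0, 0, 0, 0, 30], [0, 0, 0, 0, 0, 0, 30]]])

```text
t: 28.3
eef_pos: [0.5916, 0.3402, 0.2131]
orientation: [-3.127, 0.287, -0.002]
contact_force: [-0.7, -0.5, 6.2]
grip_width: 0.0379
grasp_force: 50.3
```

Emit:
play_rows(plan=[[[0, 0, -4, 0, 0, 0, 30], [0, 0, -10, 0, 0, 0, 30], [0, 0, -20, 0, 0, 0, 30], [0, 0, -30, 0, 0, 0, 30], [0, 0, -30, 0, 0, 0, 30], [0, 0, -20, 0, 0, 0, 30], [0, 0, 0, 0, 0, 0, 30], [0, 0, 0, 0, 0, 0, 30], [0, 0, 0, 0, 0, 0, 30], [0, 0, 0, 0, 0, 0, 30]]])

```text
t: 29.13
eef_pos: [0.5904, 0.3395, 0.3234]
orientation: [3.126, -0.287, -0.005]
contact_force: [1.2, -0.7, -6.1]
grip_width: 0.0384
grasp_force: 51.3
```

Run:
```python
from meas import *
go(.4038,-.2864,.32,79.8)
snap('scene','ga')
cv2.imwrite('pics/gac.png',cv2.resize(cv2.imread('pics/ga.png')[200:340,330:498],(720,600),interpolation=3))
```

```text
t 29.13 az -0.005 shift [-72.8 649.1   3.4] err rot [ 0.002  0.003 -0.005]
```

View pics/gac.png

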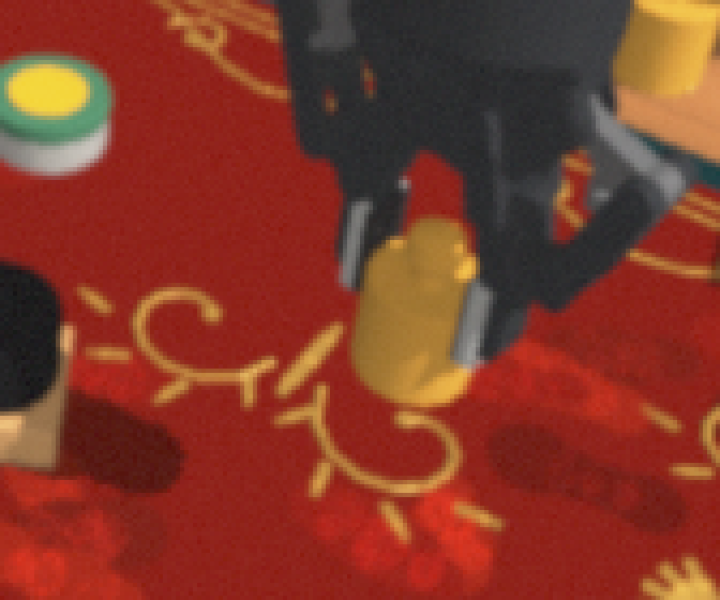

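The crop shows the brass weight gripped upright, at about (415,320).

Emit:
play_rows(plan=[[[-2, 20, 0, 0, 0, 0, 30], [-4, 36, 0, 0, 0, 0, 30], [-4, 36, 0, 0, 0, 0, 30], [-4, 36, 0, 0, 0, 0, 30], [-4, 36, 0, 0, 0, 0, 30], [-4, 36, 0, 0, 0, 0, 30], [-4, 36, 0, 0, 0, 0, 30], [-4, 36, 0, 0, 0, 0, 30], [-4, 36, 0, 0, 0, 0, 30], [-4, 36, 0, 0, 0, 0, 30]]])

```text
t: 30.02
eef_pos: [0.49, 0.0072, 0.3247]
orientation: [3.128, -0.287, -0.003]
contact_force: [0.2, -0.8, -5.4]
grip_width: 0.0379
grasp_force: 51.5
```

Emit:
play_rows(plan=[[[-4, 36, 0, 0, 0, 0, 30], [-4, 36, 0, 0, 0, 0, 30], [-4, 36, 0, 0, 0, 0, 30], [-4, 36, 0, 0, 0, 0, 30], [-4, 36, 0, 0, 0, 0, 30], [-4, 36, 0, 0, 0, 0, 30], [-4, 36, 0, 0, 0, 0, 30], [-4, 36, 0, 0, 0, 0, 30], [-3, 17, 0, 0, 0, 0, 30], [0, 0, 0, 0, 0, 0, 30]]])

```text
t: 30.85
eef_pos: [0.3999, -0.2878, 0.3249]
orientation: [3.127, -0.292, -0.002]
contact_force: [-0.5, 1.3, -5.7]
grip_width: 0.0383
grasp_force: 51.9
```

Emit:
play_rows(plan=[[[0, 0, 15, 0, 0, 0, 30], [0, 0, 25, 0, 0, 0, 30], [0, 0, 15, 0, 0, 0, 30], [0, 0, 5, 0, 0, 0, 30], [0, 0, 0, 0, 0, 0, 30], [0, 0, 0, 0, 0, 0, 30], [0, 0, 0, 0, 0, 0, 30], [0, 0, 0, 0, 0, 0, 30], [0, 0, 0, 0, 0, 0, 30], [0, 0, 0, 0, 0, 0, 30]]])

```text
t: 31.68
eef_pos: [0.4013, -0.285, 0.2663]
orientation: [3.128, -0.287, 0.002]
contact_force: [0.1, 0.9, -5.4]
grip_width: 0.038
grasp_force: 51.8
```

Run:
```python
from meas import *
go(.4038,-.2864,.2351,79.5)
```

```text
t 31.68 az 0.0 shift [ 2.7  1.  31.2] err rot [ 0.    -0.001  0.   ]
```

Emit:
play_rows(plan=[[[2, 1, 8, 0, 0, 0, 30], [0, 0, 10, 0, 0, 0, 30], [0, 0, 6, 0, 0, 0, 30], [0, 0, 3, 0, 0, 0, 30], [0, 0, 1.5, 0, 0, 0, 30], [0, 0, 0.5, 0, 0, 0, 30], [0, 0, 0.5, 0, 0, 0, 30], [0, 0, 0, 0, 0, 0, 30], [0, 0, 0, 0, 0, 0, 30], [0, 0, 0, 0, 0, 0, 30]]])

```text
t: 32.52
eef_pos: [0.403, -0.2863, 0.2364]
orientation: [3.128, -0.287, 0.001]
contact_force: [-0.7, -0.7, -5.2]
grip_width: 0.0378
grasp_force: 51.9
```

Run:
```python
from meas import *
go(.4038,-.2864,.2351,79.5)
```

```text
t 32.52 az 0.0 shift [ 0.8 -0.   1.3] err rot [ 0. -0.  0.]
```

Emit:
play_rows(plan=[[[0, 0, 0.5, 0, 0, 0, 30], [0, 0, 0.5, 0, 0, 0, 30], [0, 0, 0.5, 0, 0, 0, 30], [0, 0, 0, 0, 0, 0, 30], [0, 0, 0, 0, 0, 0, 30], [0, 0, 0, 0, 0, 0, 30], [0, 0, 0, 0, 0, 0, 30], [0, 0, 0, 0, 0, 0, 30], [0, 0, 0, 0, 0, 0, 30], [0, 0, 0, 0, 0, 0, 30]]])

```text
t: 33.35
eef_pos: [0.403, -0.2863, 0.235]
orientation: [3.128, -0.287, 0.0]
contact_force: [-2.2, 2.1, 6.5]
grip_width: 0.0378
grasp_force: 52.8
```

Emit:
play_rows(plan=[[[0, 0, -0.5, 0, 0, 0, 30], [0, 0, 0, 0, 0, 0, 38], [0, 0, 0, 0, 0, 0, 42], [0, 0, 0, 0, 0, 0, 50], [0, 0, 0, 0, 0, 0, 64], [0, 0, 0, 0, 0, 0, 80], [0, 0, 0, 0, 0, 0, 80], [0, 0, 0, 0, 0, 0, 80], [0, 0, -5, 0, 0, 0, 85], [0, 0, -20, 0, 0, 0, 85]]])

```text
t: 34.18
eef_pos: [0.402, -0.2856, 0.2586]
orientation: [-3.126, 0.287, 0.006]
contact_force: [-0.4, 0.1, -0.5]
grip_width: 0.085
grasp_force: 0.0
```

Emit:
play_rows(plan=[[[0, 0, -30, 0, 0, 0, 85], [0, 0, -30, 0, 0, 0, 85], [0, -30, 0, 0, 0, 0, 85], [0, -40, 0, 0, 0, 0, 85], [0, -40, 0, 0, 0, 0, 85], [20, -30, 0, 0, 0, 0, 85], [35, 0, 0, 0, 0, 0, 85], [35, 0, 0, 0, 0, 0, 85], [35, 0, 0, 0, 0, 0, 85], [30, 0, 0, 0, 0, 0, 85]]])

```text
t: 35.02
eef_pos: [0.583, -0.1766, 0.3208]
orientation: [3.128, -0.286, 0.002]
contact_force: [-0.5, -0.2, 0.4]
grip_width: 0.0852
grasp_force: 0.0
```

Run:
```python
from meas import *
p,d=snap('top','gb');P=cloud('top',d);Z=P[:,:,2]
p,d=snap('scene','gbs');S=cloud('scene',d)
for n,P,s in(('top',P,(456,176)),('scene',S,(232,165))):
    Z=P[:,:,2];Q=P[blob(Z>.034,s)];print(n,'caul',rect(Q[Q[:,2]<.047]),'brass',rect(Q[(Q[:,2]>.073)&(Q[:,2]<.086)]),Q[Q[:,2]>.092].mean(0),Q[:,2].max())
go(.6055,-.1805,.212,79.5)
cv2.imwrite('pics/gbc.png',cv2.resize(cv2.imread('pics/gbs.png')[110:230,160:304],(720,600),interpolation=3))
```

```text
top caul (array([581.1, 116.3]), array([528.6, 586.2]), 80.8) brass (array([0., 0.]), array([0., 0.]), 0.0) [ 0.32536419 -0.04305793  0.79055189] 0.8632486641589828
scene caul (array([ 610.4, -170.8]), array([21.6, 39.8]), 63.2) brass (array([ 607.5, -177.3]), array([15. , 15.6]), 54.9) [nan nan nan] 0.07963201548136889
t 35.12 az 0.001 shift [ 21.1  -0.7 108.8] err rot [ 0.    -0.004  0.001]<stdin>:5: RuntimeWarning: Mean of empty slice.
  ret = um.true_divide(
```

View pics/gbc.png

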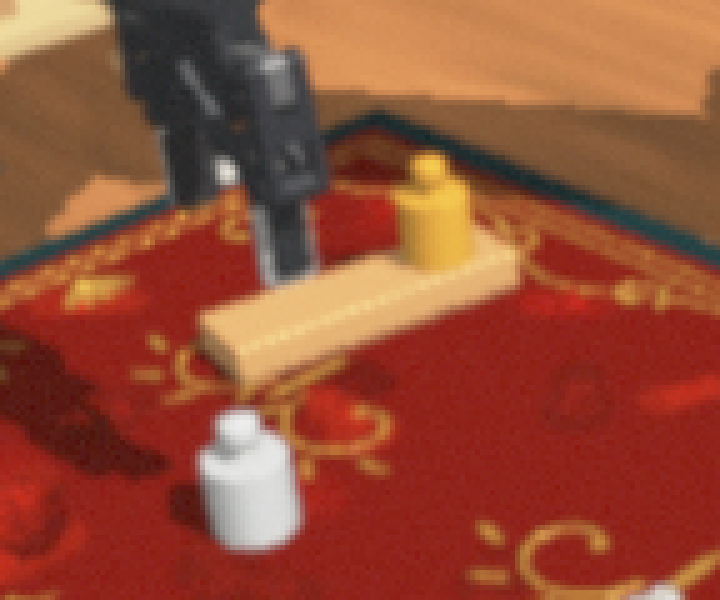

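The brass weight stands upright on the near end of the caul, at about (435,215) in the crop. The steel weight at (250,480) is untouched. Steel next.

Emit:
play_rows(plan=[[[21, -1, 0, 0, 0, 0, 85], [0, 0, 15, 0, 0, 0, 85], [0, 0, 20, 0, 0, 0, 85], [0, 0, 10, 0, 0, 0, 85], [0, 0, 0, 0, 0, 0, 85], [0, 0, 0, 0, 0, 0, 85], [0, 0, 0, 0, 0, 0, 85], [0, 0, 0, 0, 0, 0, 85], [0, 0, 0, 0, 0, 0, 85], [0, 0, 0, 0, 0, 0, 85]]])

```text
t: 35.95
eef_pos: [0.6018, -0.1797, 0.276]
orientation: [3.128, -0.287, 0.002]
contact_force: [0.8, -0.7, -0.0]
grip_width: 0.0849
grasp_force: 0.0
```

Run:
```python
from meas import *
go(.6057,-.1805,.212,79.5)
```

```text
t 35.95 az -0.0 shift [ 4.  0. 64.] err rot [ 0.    -0.001 -0.   ]
```

Emit:
play_rows(plan=[[[4, 0, 12, 0, 0, 0, 85], [0, 0, 20, 0, 0, 0, 85], [0, 0, 18, 0, 0, 0, 85], [0, 0, 10, 0, 0, 0, 85], [0, 0, 3, 0, 0, 0, 85], [0, 0, 0, 0, 0, 0, 70], [0, 0, 0, 0, 0, 0, 58], [0, 0, 0, 0, 0, 0, 48], [0, 0, 0, 0, 0, 0, 40], [0, 0, 0, 0, 0, 0, 30]]])

```text
t: 36.78
eef_pos: [0.606, -0.1808, 0.2136]
orientation: [3.128, -0.287, 0.003]
contact_force: [-0.5, -2.1, 4.8]
grip_width: 0.0383
grasp_force: 49.6
```

Emit:
play_rows(plan=[[[0, 0, 0, 0, 0, 0, 30], [0, 0, 0, 0, 0, 0, 30], [0, 0, 0, 0, 0, 0, 30], [0, 0, 0, 0, 0, 0, 30], [0, 0, 0, 0, 0, 0, 30], [0, 0, 0, 0, 0, 0, 30], [0, 0, 0, 0, 0, 0, 30], [0, 0, 0, 0, 0, 0, 30], [0, 0, 0, 0, 0, 0, 30], [0, 0, 0, 0, 0, 0, 30]]])

```text
t: 37.62
eef_pos: [0.606, -0.1807, 0.2136]
orientation: [3.128, -0.287, 0.003]
contact_force: [-1.5, -1.6, 5.3]
grip_width: 0.0386
grasp_force: 49.6
```

Emit:
play_rows(plan=[[[0, 0, -4, 0, 0, 0, 30], [0, 0, -10, 0, 0, 0, 30], [0, 0, -20, 0, 0, 0, 30], [0, 0, -30, 0, 0, 0, 30], [0, 0, -30, 0, 0, 0, 30], [0, 0, -20, 0, 0, 0, 30], [0, 0, 0, 0, 0, 0, 30], [0, 0, 0, 0, 0, 0, 30], [0, 0, 0, 0, 0, 0, 30], [0, 0, 0, 0, 0, 0, 30]]])

```text
t: 38.45
eef_pos: [0.6048, -0.1801, 0.3243]
orientation: [-3.128, 0.287, 0.005]
contact_force: [-0.3, -0.4, -4.5]
grip_width: 0.0378
grasp_force: 51.2
```

Run:
```python
from meas import *
go(.4982,-.3034,.32,79.5)
p,d=snap('scene','gd');S=cloud('scene',d)
p=cv2.imread('pics/gd.png');H,Sa,V=cv2.split(cv2.cvtColor(p,cv2.COLOR_BGR2HSV))
Z=S[:,:,2]
R=(S[:,:,0]>.36)&(S[:,:,0]<.54)&(S[:,:,1]<-.25)&(S[:,:,1]>-.36)
for lo,hi in((.034,.047),(.073,.086),(.088,.11)):
    Q=S[R&(Z>lo)&(Z<hi)];print(lo,len(Q),rect(Q),Q.mean(0).round(4))
```

```text
t 38.45 az -0.0 shift [-82.4 140.6   4.3] err rot [-0.     0.003 -0.   ]
0.034 497 (array([ 451.7, -293.8]), array([ 51.8, 167.6]), 80.3) [ 0.4563 -0.287   0.0398]
0.073 95 (array([ 406.3, -281.8]), array([33.2, 37.6]), 46.7) [ 0.4083 -0.2799  0.0797]
0.088 39 (array([ 405.5, -284. ]), array([15.2, 15.1]), 79.7) [ 0.4064 -0.2825  0.0962]
```

Emit:
play_rows(plan=[[[-12, 20, 0, 0, 0, 0, 30], [-18, 30, 0, 0, 0, 0, 30], [-18, 31, 0, 0, 0, 0, 30], [-18, 31, 0, 0, 0, 0, 30], [-16, 28, 0, 0, 0, 0, 30], [0, 0, 15, 0, 0, 0, 30], [0, 0, 25, 0, 0, 0, 30], [0, 0, 20, 0, 0, 0, 30], [0, 0, 0, 0, 0, 0, 30], [0, 0, 0, 0, 0, 0, 30]]])

```text
t: 39.33
eef_pos: [0.4988, -0.3027, 0.2646]
orientation: [-3.127, 0.287, 0.006]
contact_force: [-0.5, 0.5, -4.0]
grip_width: 0.0384
grasp_force: 51.4
```

Emit:
play_rows(plan=[[[0, 0, 0, 0, 0, 0, 30], [0, 0, 0, 0, 0, 0, 30], [0, 0, 0, 0, 0, 0, 30], [0, 0, 0, 0, 0, 0, 30], [0, 0, 0, 0, 0, 0, 30], [0, 0, 0, 0, 0, 0, 30], [0, 0, 0, 0, 0, 0, 30], [0, 0, 0, 0, 0, 0, 30], [0, 0, 0, 0, 0, 0, 30], [0, 0, 0, 0, 0, 0, 30]]])

```text
t: 40.17
eef_pos: [0.4994, -0.3031, 0.2661]
orientation: [-3.128, 0.287, 0.0]
contact_force: [-0.2, -0.0, -3.8]
grip_width: 0.0381
grasp_force: 51.5
```

Run:
```python
from meas import *
go(.4982,-.3034,.2356,79.5)
```

```text
t 40.17 az -0.0 shift [-1.2  0.5 30.5] err rot [-0.  0. -0.]
```

Emit:
play_rows(plan=[[[0, 0.5, 8, 0, 0, 0, 30], [0, 0, 10, 0, 0, 0, 30], [0, 0, 6, 0, 0, 0, 30], [0, 0, 3, 0, 0, 0, 30], [0, 0, 1.5, 0, 0, 0, 30], [0, 0, 0.5, 0, 0, 0, 30], [0, 0, 0.5, 0, 0, 0, 30], [0, 0, 0, 0, 0, 0, 30], [0, 0, 0, 0, 0, 0, 30], [0, 0, 0, 0, 0, 0, 30]]])

```text
t: 41.0
eef_pos: [0.4995, -0.3036, 0.237]
orientation: [3.128, -0.287, 0.001]
contact_force: [-0.8, -0.7, -4.1]
grip_width: 0.0382
grasp_force: 51.6
```

Emit:
play_rows(plan=[[[0, 0, 0.5, 0, 0, 0, 30], [0, 0, 0.5, 0, 0, 0, 30], [0, 0, 0, 0, 0, 0, 30], [0, 0, 0, 0, 0, 0, 30], [0, 0, 0, 0, 0, 0, 30], [0, 0, 0, 0, 0, 0, 30], [0, 0, 0, 0, 0, 0, 30], [0, 0, 0, 0, 0, 0, 30], [0, 0, 0, 0, 0, 0, 30], [0, 0, 0, 0, 0, 0, 30]]])

```text
t: 41.83
eef_pos: [0.4994, -0.3036, 0.2357]
orientation: [3.128, -0.287, -0.0]
contact_force: [0.0, -0.7, -4.1]
grip_width: 0.0379
grasp_force: 51.6
```

Emit:
play_rows(plan=[[[0, 0, 0.5, 0, 0, 0, 30], [0, 0, 0, 0, 0, 0, 30], [0, 0, 0, 0, 0, 0, 30], [0, 0, 0, 0, 0, 0, 30], [0, 0, 0, 0, 0, 0, 30], [0, 0, 0, 0, 0, 0, 30], [0, 0, 0, 0, 0, 0, 30], [0, 0, 0, 0, 0, 0, 30], [0, 0, 0, 0, 0, 0, 30], [0, 0, 0, 0, 0, 0, 30]]])

```text
t: 42.67
eef_pos: [0.4994, -0.3036, 0.2356]
orientation: [3.128, -0.287, 0.0]
contact_force: [-3.1, 1.8, 5.4]
grip_width: 0.0385
grasp_force: 52.6
```

In contact; now releasing and retreating.

Emit:
play_rows(plan=[[[0, 0, -0.5, 0, 0, 0, 30], [0, 0, 0, 0, 0, 0, 38], [0, 0, 0, 0, 0, 0, 42], [0, 0, 0, 0, 0, 0, 50], [0, 0, 0, 0, 0, 0, 64], [0, 0, 0, 0, 0, 0, 80], [0, 0, 0, 0, 0, 0, 80], [0, 0, 0, 0, 0, 0, 80], [0, 0, -5, 0, 0, 0, 85], [0, 0, -20, 0, 0, 0, 85]]])

```text
t: 43.5
eef_pos: [0.4984, -0.3029, 0.2587]
orientation: [-3.126, 0.287, 0.007]
contact_force: [-0.4, -0.7, -0.4]
grip_width: 0.0851
grasp_force: 0.0
```

Emit:
play_rows(plan=[[[0, 0, -30, 0, 0, 0, 85], [0, 0, -40, 0, 0, 0, 85], [0, 0, -40, 0, 0, 0, 85], [0, -30, 0, 0, 0, 0, 85], [0, -40, 0, 0, 0, 0, 85], [0, -40, 0, 0, 0, 0, 85], [0, -40, 0, 0, 0, 0, 85], [0, -40, 0, 0, 0, 0, 85], [0, -40, 0, 0, 0, 0, 85], [0, -40, 0, 0, 0, 0, 85]]])

```text
t: 44.33
eef_pos: [0.5485, -0.0362, 0.3713]
orientation: [3.128, -0.288, 0.001]
contact_force: [1.0, -0.5, -0.1]
grip_width: 0.085
grasp_force: 0.0
```

Run:
```python
from meas import *
p,d=snap('top','ge');P=cloud('top',d)
p,d=snap('scene','ges');S=cloud('scene',d)
e=np.array([.9845,-.1754]);n=np.array([.1754,.9845]);c=np.array([.451,-.2945])
for nm,C in(('top',P),('scene',S)):
    Z=C[:,:,2];w=C[:,:,:2]-c;a=w@e;b=w@n;R=(abs(a)<.1)&(abs(b)<.04)
    print(nm,'caul',rect(C[R&(Z>.034)&(Z<.047)]))
    for s in(-1,1):
        for lo,hi in((.073,.086),(.09,.11)):
            k=R&(a*s>0)&(Z>lo)&(Z<hi)
            if k.sum()>5:
                Q=C[k];r=np.array(rect(Q)[0])/1000-c;print(s,lo,k.sum(),rect(Q),'along',(r@e*1000).round(1),'across',(r@n*1000).round(1))
a=cv2.imread('pics/ges.png');cv2.imwrite('pics/gec.png',cv2.resize(a[100:340,120:440],(800,600),interpolation=3))
```

```text
top caul (array([ 450.7, -295.4]), array([ 48.2, 170.2]), 80.7)
-1 0.073 180 (array([ 402.8, -285.1]), array([36.6, 36.6]), 52.4) along -49.1 across 0.8
-1 0.09 62 (array([ 402.1, -284. ]), array([17.8, 15.5]), 89.7) along -50.0 across 1.8
1 0.073 206 (array([ 498.9, -301.6]), array([39.2, 38.5]), 88.8) along 48.4 across 1.4
1 0.09 68 (array([ 498.8, -300.8]), array([16.8, 17.3]), 88.1) along 48.2 across 2.2
scene caul (array([ 452., -294.]), array([ 51.9, 169.6]), 81.0)
-1 0.073 96 (array([ 406.1, -283.5]), array([37.9, 36.2]), 48.7) along -46.1 across 3.0
-1 0.09 36 (array([ 405.2, -284.8]), array([20. , 16.6]), 72.5) along -46.8 across 1.5
1 0.073 109 (array([ 501.7, -298.7]), array([35.4, 38.5]), 46.5) along 50.7 across 4.8
1 0.09 41 (array([ 500.9, -298.9]), array([17.9, 17. ]), 49.8) along 49.9 across 4.4
```

View pics/gec.png

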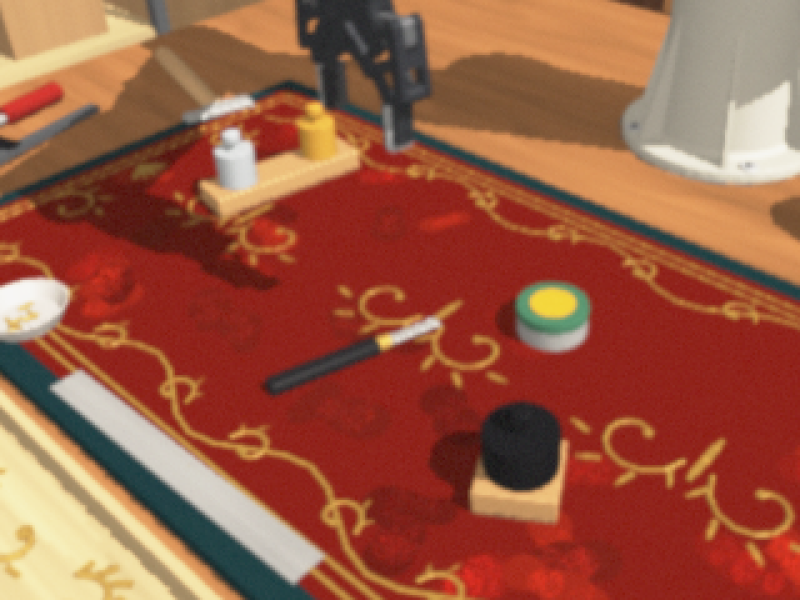

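The final view shows all five pieces upright and centred to within about 2 mm. The knife at (355,355) and the tin at (553,315) are undisturbed.

```bash
python3 -c "
from rig import arm
print(arm.finish_job())"
```

```text
the job is handed in; nothing more can be done
None
```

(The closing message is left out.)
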